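# Lay the glass spice vial back in its tilted cradle

## Robot

A 7-joint arm with a two-finger parallel gripper is mounted at the origin on the work surface. World frame = base frame: x ahead of the robot, y to its left, z up, the work surface at z = 0. Lengths are in m, angles in rad, forces in N, time in s.
With the tool pointing down it reaches from about 0.425 to 0.875 m from the base axis. Payload 4.7 kg.
Tool frame: the origin (TCP) lies midway between the tips of the shut fingers; the grasp point (between the pads) lies 19 mm behind it; z points along the fingers, y is the line along which they close (so a half turn about z gives the same grasp; the last joint's range is limited). The gripper opens to 87 mm and grips with 3 to 60 N. Pads are 19 mm wide; open, the fingers measure 117 mm over their backs; the gripper's body (75 mm by 190 mm) begins 51 mm behind the grasp point.
Start: joints at [-1.229, 0.321, -0.07, 1.45, 0.023, 1.371, -0.057], TCP at [0.209, 0.615, 0.223] pointing down, gripper open.
Joint ranges: [-2.86, 2.86], [-0.3, 2.09], [-1.38, 1.24], [0.06, 2.45], [-1.56, 4.7], [0.09, 2.05], [-2.69, 2.69]. Speed limits (rad/s): [2.57, 2.57, 3.14, 3.14, 3.14, 3.14, 3.14].

## Interface

Orientations are given as a rotation vector (axis times angle).
In Python, from bench import ctrl gives the robot as it stands. The module is installed in compiled form; this text tells all that it offers.
- The arm moves only by the tool carry_out, never from a script. Its argument "steps" is a list of rows, each a list of 7 numbers: the turn, a rotation vector about the world's x, y, z in degrees, then the shift along the world's x, y, z in cm, then the opening, from 0 (shut) to 1 (fully open). A call has 1 to 12 rows; each row is the pose to reach, as a shift and turn from the pose commanded when the call began; what a row does not reach only later rows make up. A row lasts 1/10 s, in which the tool goes at most 50 mm and 8.59 degrees, less where a joint would pass 70% of its speed; a pose out of reach is approached as far as the arm can. A call with a gripper value outside its range is refused whole. The fingers move at their own pace and stop on an object; "squeeze" is the grip in N (left out, the last holds). Time passes only in rows, so rows that repeat a pose let the fingers close. It gives the time, the measured TCP pose, the force, the opening and the grip force at its end, in the units of the state.
- ctrl.get_state(): the state, without advancing time (a new reading comes with each control period).
- ctrl.get_image(name): name is "scene" or "top" or "wrist"; returns a dict with "pixels" (400x640x3 uint8, red, green, blue), "camera_matrix" (3x3 intrinsics, pixels), "k1" (the pictures are not rectified: a ray, as slopes to the right and down, at radius r is drawn at 1 + k1 r^2 times it, then the intrinsics apply), "cam_to_world" (4x4, takes a point from camera to world coordinates); the wrist camera has in their place "T_tool_cam" (4x4, takes a point from camera to tool coordinates, whose origin is the TCP and whose axes are the flange's). Camera axes: x right, y down, z forward; pixel columns grow to the right and rows downward; lengths in m; the calibration is good to about 2 mm. A picture is of the moment at which its call begins: read the wrist's pose just before it. There is no depth.
- ctrl.close_job(): hands the job in; it is judged then, once.
The state is a dict: "time": time; "joint_positions": joint angles; "qd": joint speeds; "joint_torque": joint torques, N m; "position": TCP position; "tool_rot": TCP orientation; "ft_force": force on the tool from outside, world axes, zero at the start; "torque": the same for the moment, N m; "grip_width": opening from 0.0 (shut) to 1.0 (fully open); "grip_force": force on a finger pad.
Only numpy, scipy, OpenCV 4.12 (cv2) and the standard library are available. Lean on these libraries where they do the work, as an engineer would, in place of code of your own. Each camera call takes 0.05 s, during which the arm holds its last target. There are 200 camera calls.

## Task

One glass spice vial has been left lying on the drawer's rubber mat: pick it up and lay it in the empty tilted cradle of the black insert, base down by the foot ledge and cap uphill, like its two neighbours. The glass is thin: squeeze it lightly (under 45 N at each finger) and set it down softly, never dropping or knocking it. Leave the other vials, the pepper grinder and the grater where they are.

Things in the scene. Friction and masses are not known exactly. Their poses are not given: they have to be found in the camera images.
- vial: The loose square glass vial, 116 long, 40 x 40 in section, 0.1-0.2 kg, brown filling, round dark cap, lying on a flat side on the mat. Origin: on its long axis at mid length, 20 above the mat. x axis runs from base (x=-58) to cap (x=+58); the square glass spans x=-58 to +30, the cap (34 diameter) +36 to +58. Grip across the square part near the origin, along its y or z axis, whichever is level.
- vial_cap (a point): Centre of the vial's cap end, 58 mm from the vial's origin along its x axis.
- cradle_seat (a point): Point in the one empty cradle where the vial's origin belongs. x runs up the slope (30 degrees above level, rising away from the robot), y across it, z square to it (30 degrees from vertical, leaning to the robot). The floor lies 20 below along z. The vial's base has 7.5 to spare to the foot ledge when its origin is exactly here; it may touch the ledge or stop up to 20 above it.
- vial_a: A vial just like the loose one, lying in a tilted cradle: leave it alone. Origin at its mid length on its axis; the frame is level (vial's axis points 30 degrees up from the x axis of this frame).
- vial_b: The other vial lying in a tilted cradle: leave it alone. Frame as for vial_a.
- grinder: Standing chrome pepper grinder, 56 diameter, 146 high. Origin at the centre of its underside. Leave it alone.
- grater: Flat steel nutmeg grater with a round black handle, 183 long, 34 wide, 16 high, lying on the mat. Origin on the mat under its middle, x towards the grating end. Leave it alone.
- cradle: The empty one of three black plastic cradles, side by side 88 apart. Fixed; level frame, x the way the slope rises, origin under its centre on the insert's base plate, 8 above the work surface. Sloped floor 140 long (seat x -70 to +70), two side lips 6 high with 64 clear between them (seat y -32, +32), a foot ledge 20 high at the low end (inner face at seat x = -65.5).
- mat: Grey rubber mat lining the drawer, 560 x 940, 4 thick: its top is 4 above the work surface. Fixed; origin at the centre of its underside. Wooden drawer walls 50 high stand round it.

How it is judged:
On the way:
1. the vial is lifted clear of the mat in the fingers (height (world z) of vial above 0.06 m and contact force between vial and the fingers above 1 N), for 0.2 s.
At the end, for the whole second after the job is handed in: The vial lies at rest and released on the floor of the empty cradle, between its lips (within 14 mm sideways, 4 mm in height), cap uphill, base within about 22 mm of the foot ledge, its axis within 14 degrees of the channel's (x of vial in the frame of cradle_seat between -0.013 and 0.015 m and y of vial in the frame of cradle_seat between -0.014 and 0.014 m and z of vial in the frame of cradle_seat between -0.004 and 0.004 m and x of vial_cap in the frame of cradle_seat above 0.035 m and angle between the x axis of vial and the x axis of cradle_seat, either way round below 0.25 rad and linear speed of vial below 0.01 m/s and contact force between vial and cradle above 0.3 N); the robot touches nothing.
It fails at once if the vial is squeezed too hard (the two fingers added, about 50 N each) (contact force between vial and the fingers above 100 N).
It fails at once if the vial is knocked or pressed on the cradle (contact force between vial and cradle above 40 N).
It fails at once if the vial is pressed hard on the mat (contact force between vial and mat above 70 N).
It fails at once if the vial is dropped (it falls free of the fingers at over 0.35 m/s, a fall of about 10 mm or more) (linear speed of vial above 0.35 m/s and contact force between vial and the fingers below 0.1 N).
It fails at once if a neighbouring vial, the grinder or the grater is moved by over 15 mm (distance of any of vial_a, vial_b, grinder, grater from where it was at the start of the episode above 0.015 m).
It also fails if it takes over 38 s, if anything falls off the work surface, if the arm or the gripper's body presses on something with over 40 N, if the wrist force passes 120 N, or if a joint passes its speed limit or range.

## Working session

There is one attempt and no reset: what is moved stays moved. The work goes in short steps, Python scripts to look and compute and a tool call to move; the robot and the scene stay as the last step left them, time stands still between calls to the robot, and variables do not carry over. Pictures are saved under pics/ and viewed, at most 10 in all, crops included, and the job is handed in when it is done.

Besides the shell and the picture viewer there is one more tool, called after "Call:" as name([rows], argument=value, ...), one row to a line, values as JSON. carry_out: Moves the arm, as the interface text tells. Its arguments: {"type":"object","properties":{"steps":{"type":"array","items":{"type":"array","items":{"type":"number"}}},"squeeze":{"type":"number"}},"required":["steps"]}

```bash
mkdir -p pics
cat > h.py <<'E'
import numpy as np, cv2
from bench import ctrl
from scipy.spatial.transform import Rotation as R
def grab(n):
    im=ctrl.get_image(n); return im
def save(im,f): cv2.imwrite('pics/'+f,cv2.cvtColor(np.asarray(im['pixels']),cv2.COLOR_RGB2BGR))
def ray(im,u,v,T=None):
    K=np.array(im['camera_matrix']); d=np.array([im['k1'],0,0,0],float)
    p=cv2.undistortPoints(np.array([[[u,v]]],float),K,d)[0,0]
    T=np.array(im['cam_to_world']) if T is None else T
    return T[:3,3],T[:3,:3]@np.array([p[0],p[1],1])
def onz(im,u,v,z,T=None):
    o,d=ray(im,u,v,T); return o+d*(z-o[2])/d[2]
def proj(im,P,T=None):
    T=np.array(im['cam_to_world']) if T is None else T
    Ti=np.linalg.inv(T); K=np.array(im['camera_matrix'])
    return cv2.projectPoints(np.array(P,float).reshape(-1,1,3),cv2.Rodrigues(Ti[:3,:3])[0],Ti[:3,3],K,np.array([im['k1'],0,0,0],float))[0][:,0]
def two(im1,a,im2,b):
    o1,d1=ray(im1,*a);o2,d2=ray(im2,*b)
    s=np.linalg.lstsq(np.c_[d1,-d2],o2-o1,rcond=None)[0]
    p,q=o1+d1*s[0],o2+d2*s[1]; return (p+q)/2,np.linalg.norm(p-q)
E
python3 - <<'E'
from h import *
np.set_printoptions(precision=4,suppress=True)
s=ctrl.get_state();print(s)
for n in('top','scene'):
    im=grab(n);save(im,n+'0.png');print(n,im['cam_to_world'],im['camera_matrix'],im['k1'])
E
```

```text
{'time': 0.0, 'joint_positions': array([-1.2289,  0.3218, -0.0701,  1.4517,  0.0226,  1.3708, -0.0569]), 'qd': array([-0.0011,  0.0006,  0.    , -0.0007,  0.0005,  0.0016, -0.0006]), 'joint_torque': array([ -0.0001, -49.1277,  -0.4039, -31.2525,  -0.064 ,   0.0438,
         0.0002]), 'position': array([0.2092, 0.6148, 0.2215]), 'tool_rot': array([-0.5126, -3.0993,  0.003 ]), 'ft_force': array([-0.1836,  0.0352,  0.4392]), 'torque': array([-0.0316,  0.0324, -0.0369]), 'grip_force': 0.0, 'grip_width': 1.0005353397446406}
top [[-0.1124 -0.9713  0.2098  0.2968]
 [-0.9936  0.1112 -0.0177  0.0493]
 [-0.0062 -0.2104 -0.9776  1.177 ]
 [ 0.      0.      0.      1.    ]] [[429.864    0.     315.3185]
 [  0.     429.864  200.469 ]
 [  0.       0.       1.    ]] -0.11466662375311816
scene [[-0.126   0.7819 -0.6105  1.265 ]
 [ 0.992   0.0975 -0.0798  0.1204]
 [-0.0029 -0.6157 -0.788   1.0002]
 [ 0.      0.      0.      1.    ]] [[498.9171   0.     315.8578]
 [  0.     498.9171 195.746 ]
 [  0.       0.       1.    ]] -0.08262066737472529
```

View pics/top0.png

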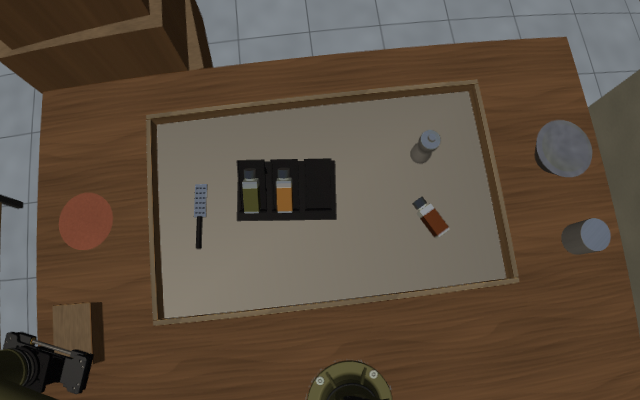

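View pics/scene0.png

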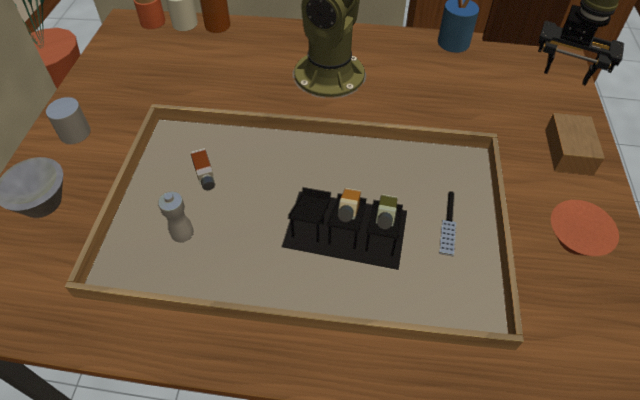

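The top view shows the loose vial at about (431,216), with its cap at (419,203). The empty cradle is the right-hand one, near (319,186), and the grinder stands at (423,148). I'll enlarge these regions to measure them.

Run:
```python
import cv2,numpy as np
a=cv2.imread('pics/top0.png');b=cv2.imread('pics/scene0.png')
g=lambda x:np.clip(255*(x/255.)**0.45,0,255).astype('uint8')
c1=cv2.resize(g(a[150:230,230:340]),None,fx=5,fy=5,interpolation=cv2.INTER_CUBIC)
c2=cv2.resize(g(a[185:245,405:460]),None,fx=4,fy=4,interpolation=cv2.INTER_CUBIC)
o=np.zeros((400,780,3),'uint8');o[:400,:550]=c1;o[:240,555:775]=c2;cv2.imwrite('pics/crop1.png',o)
cv2.imwrite('pics/crop2.png',cv2.resize(g(b[180:270,275:415]),None,fx=5,fy=5,interpolation=cv2.INTER_CUBIC))
```

```text
(no output)
```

View pics/crop1.png

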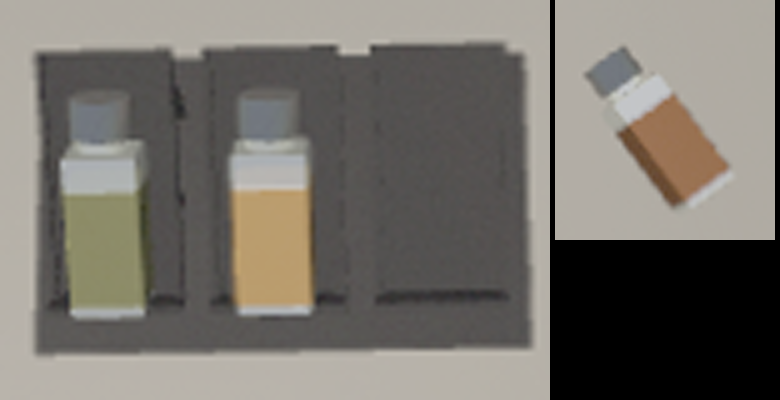

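View pics/crop2.png

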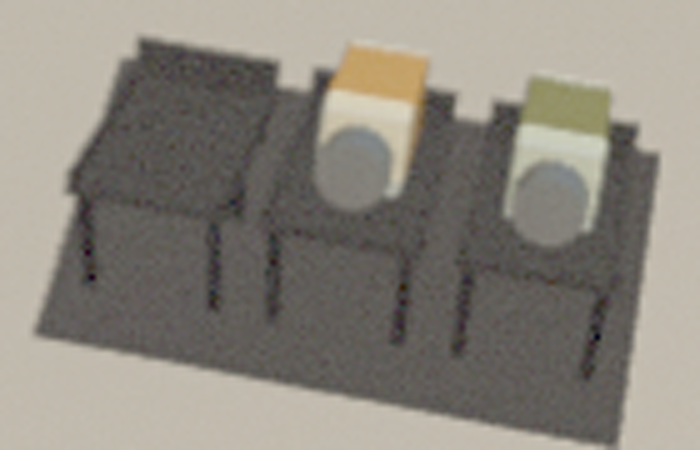

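The crops show the plate corners, the cradle edges, and the label and cap edges of the vials. Now I'll turn these pixels into positions.

Run:
```python
from h import *
np.set_printoptions(precision=4,suppress=True)
t=grab('top');s=grab('scene')
T=lambda x,y:(x/5+230-.4,y/5+150-.4)
S=lambda x,y:(x/5+275-.4,y/5+180-.4)
print('plate top BL,BR,TR',*[onz(t,*T(*p),.008) for p in((36,354),(531,347),(524,53))])
print('plate scene highL,highR,lowR,lowL',*[onz(s,*S(*p),.008) for p in((37,335),(617,445),(658,152),(125,62))],sep='\n')
# two-view points
for n,a,b in(('capB end top edge',(268,91),(355,127)),('capA',(99,91),(551,162)),
 ('B foot top face left bot corner',(237,306),(427,53)),('B foot right',(313,305),(349,45)),
 ('B shoulder L (upper face)',(231,153),(418,102)),('B shoulder R',(309,153),(327,92)),
 ('empty high corner L',(372,45),(240,213)),('empty high corner R',(505,45),(73,188)),
 ('ledge top R',(508,290),(140,38)),('ledge top L',(377,292),(278,62))):
    print(n,*two(t,T(*a),s,S(*b)))
# loose vial
C=lambda x,y:(x/4+405-.4,y/4+185-.4)
px=np.asarray(t['pixels']).astype(int)
for n,p,z in(('cap end top-left',(586,72),.024),('cap end right',(626,47),.024),('shoulder L top',(607+2,113),.044),('shoulder R',(661,71),.044),('base R',(734,176),.044),('base L ',(688,207),.044)):
    print(n,onz(t,*C(p[0]-555,p[1]),z))
for n,z,img,roi in(('top',.044,t,(185,245,405,460)),('scene',.044,s,(140,200,180,230))):
    p=np.asarray(img['pixels'])[roi[0]:roi[1],roi[2]:roi[3]].astype(int)
    m=((p[...,0]-p[...,2]>45)).astype('uint8')
    c=max(cv2.findContours(m,0,1)[0],key=cv2.contourArea);r=cv2.boxPoints(cv2.minAreaRect(c))+[roi[2],roi[0]]
    print(n,'brown box px',r.tolist(),[onz(img,*q,z).round(4).tolist() for q in r])
for n,p in(('grinder base',(421,157)),):print(n,onz(t,*p,.004))
g=lambda x:np.clip(255*(x/255.)**0.45,0,255).astype('uint8')
cv2.imwrite('pics/crop3.png',cv2.resize(g(np.asarray(s['pixels'])[140:240,140:240,::-1]),None,fx=6,fy=6,interpolation=cv2.INTER_CUBIC))
```

```text
plate top BL,BR,TR [0.5162 0.2505 0.008 ] [ 0.4893 -0.022   0.008 ] [ 0.6578 -0.0388  0.008 ]
plate scene highL,highR,lowR,lowL
[ 0.656  -0.0397  0.008 ]
[0.6816 0.2316 0.008 ]
[0.513  0.2473 0.008 ]
[ 0.4894 -0.0226  0.008 ]
capB end top edge [0.613  0.1008 0.1365] 0.001485433896350669
capA [0.6225 0.1857 0.138 ] 0.0012954970132772418
B foot top face left bot corner [0.5175 0.1303 0.0738] 0.003467470595876027
B foot right [0.5143 0.0919 0.07  ] 0.0014053182456218842
B shoulder L (upper face) [0.5864 0.1251 0.1238] 0.002237040970202227
B shoulder R [0.5828 0.0851 0.1201] 0.0007656993808019932
empty high corner L [0.6415 0.0501 0.1033] 0.006761411150981585
empty high corner R [ 0.6348 -0.0222  0.1   ] 0.0007198079247115792
ledge top R [ 0.5129 -0.0105  0.058 ] 0.00025836806617631945
ledge top L [0.5196 0.0582 0.0584] 0.0007532056669881933
cap end top-left [ 0.5078 -0.2363  0.024 ]
cap end right [ 0.5221 -0.2669  0.024 ]
shoulder L top [ 0.4745 -0.2424  0.044 ]
shoulder R [ 0.499  -0.2825  0.044 ]
base R [ 0.4222 -0.32    0.044 ]
base L  [ 0.4053 -0.2853  0.044 ]
top brown box px [[423.29729652404785, 216.21621704101562], [434.45945739746094, 208.2432403564453], [447.56756591796875, 226.59458923339844], [436.4054069519043, 234.56756591796875]] [[0.4638, -0.255, 0.044], [0.4819, -0.289, 0.044], [0.4281, -0.3161, 0.044], [0.4105, -0.2822, 0.044]]
scene brown box px [[190.1000051498413, 153.29999923706055], [204.50000381469727, 148.5], [210.10000228881836, 165.29999542236328], [195.70000457763672, 170.09999465942383]] [[0.4248, -0.3218, 0.044], [0.4034, -0.2885, 0.044], [0.4594, -0.2584, 0.044], [0.4798, -0.291, 0.044]]
grinder base [ 0.6409 -0.2879  0.004 ]
```

View pics/crop3.png

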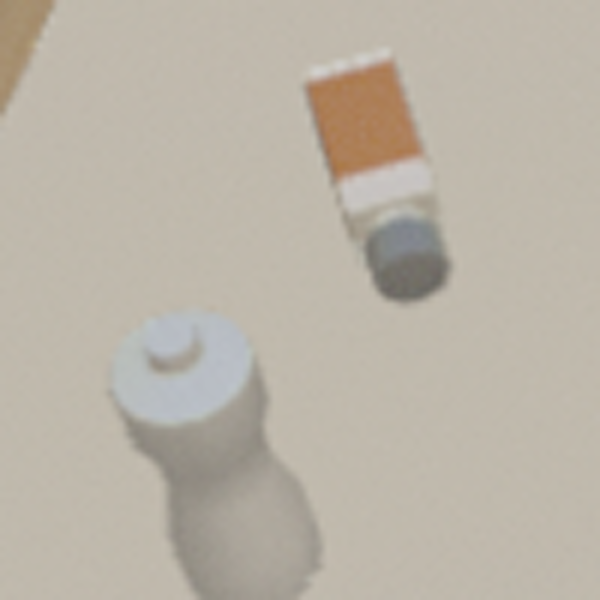

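The close-up confirms the cap points away from the robot and to its left, at a yaw of about 27°. Next I'll fit the seat position from the feature points and work out the grasp pose.

```bash
cat > fit.py <<'E'
from h import *
from scipy.optimize import least_squares
np.set_printoptions(precision=4,suppress=True)
t=grab('top');s=grab('scene')
T=lambda x,y:(x/5+230-.4,y/5+150-.4)
S=lambda x,y:(x/5+275-.4,y/5+180-.4)
c,sn=np.cos(np.pi/6),.5
tilt=np.array([[c,0,-sn],[0,1,0],[sn,0,c]])
# (image, pixel, kind, local) kind: a/b vial, p plate
F=[(s,S(354,168),'b',(58,0,0)),(s,S(551,205),'a',(58,0,0)),(s,S(355,127),'b',(58,0,17)),(s,S(551,162),'a',(58,0,17)),
(t,T(268,91),'b',(58,0,17)),(t,T(99,91),'a',(58,0,17)),
(t,T(231,153),'b',(30,20,20)),(t,T(309,153),'b',(30,-20,20)),(t,T(62,158),'a',(30,20,20)),(t,T(144,153),'a',(30,-20,20)),
(s,S(427,53),'b',(-58,20,20)),(s,S(349,45),'b',(-58,-20,20)),(s,S(611,85),'a',(-58,20,20)),(s,S(532,75),'a',(-58,-20,20)),
(t,T(237,315),'b',(-58,20,20)),(t,T(313,314),'b',(-58,-20,20)),(t,T(72,318),'a',(-58,20,20)),(t,T(145,316),'a',(-58,-20,20)),
(t,T(36,354),'p',(-84,136)),(t,T(531,347),'p',(-84,-136)),(t,T(524,53),'p',(84,-136)),
(s,S(37,335),'p',(84,-136)),(s,S(617,445),'p',(84,136)),(s,S(658,152),'p',(-84,136)),(s,S(125,62),'p',(-84,-136))]
def W(p,k,l):
    yaw,px,py,sx,sz,a,b=p
    Y=np.array([[np.cos(yaw),-np.sin(yaw),0],[np.sin(yaw),np.cos(yaw),0],[0,0,1]])
    l=np.array(l)/1000
    if k=='p': q=np.array([l[0],l[1],.008])
    else: q=np.array([sx,{'a':.088,'b':0,'e':-.088}[k],sz])+tilt@(l+[{'a':a,'b':b,'e':0}[k],0,0])
    return Y@q+[px,py,0]
def res(p):
    return np.concatenate([proj(i,W(p,k,l))[0]-u for i,u,k,l in F]+[[(p[3]+.01)/.006]])
E
python3 - <<'E'
from fit import *
r=least_squares(res,[-.095,.5856,.1048,-.01,.09,-.004,-.004],loss='soft_l1')
p=r.x;print(p,np.abs(r.fun).max());print(r.fun[:-1].reshape(-1,2).round(1).tolist())
print('seat',W(p,'e',(0,0,0)))
# end corners of floor / lip / ledge of empty cradle, back in crop coords
for l in((70,32,-20),(70,-32,-20),(70,35,-14),(70,-35,-14),(-65.5,32,-20),(-65.5,-32,-20),(-65.5,35,0),(-65.5,-35,0)):
    w=W(p,'e',l);print(l,((proj(t,w)[0]+.4-[230,150])*5).round(),((proj(s,w)[0]+.4-[275,180])*5).round())
st=ctrl.get_state();M=R.from_rotvec(st['tool_rot']);print(M.as_matrix())
def tool(yaw,pitch,sg):
    Y=R.from_euler('z',yaw,degrees=True)*R.from_euler('y',-pitch,degrees=True)
    v=Y.as_matrix();z=-v[:,2];x=sg*v[:,0];return R.from_matrix(np.c_[x,np.cross(z,x),z])
for sg in(1,-1):
    A=tool(27,0,sg);B=tool(np.degrees(p[0]),30,sg)
    print(sg,'turn to grasp',np.degrees((A*M.inv()).as_rotvec()),'grasp to place',np.degrees((B*A.inv()).as_rotvec()))
for q in((.4138,-.3027,.044),):pass
C=lambda x,y:(x/6+140-.4,y/6+140-.4)
for n,q,z in(('base L',(305,80),.044),('base R',(390,50),.044),('capcentre',(410,270),.024)):print(n,onz(s,*C(*q),z))
E
```

```text
[-0.0968  0.5856  0.1039 -0.01    0.0866 -0.0051 -0.0054] 2.5034899502433063
[[-0.4, 1.2], [0.0, 1.0], [0.4, 2.3], [1.3, 2.5], [0.4, 1.1], [-0.3, 1.7], [0.3, -0.2], [0.3, -0.5], [-0.2, -0.6], [-1.0, 0.1], [1.1, -1.0], [0.3, -2.3], [1.0, -1.0], [0.1, -1.9], [0.6, -0.1], [0.7, -0.1], [0.1, -0.2], [0.7, -0.1], [1.1, 0.3], [0.5, 0.1], [0.3, 0.5], [0.1, 0.1], [-0.2, 0.3], [0.0, 0.7], [-0.2, -0.2]]
seat [0.5672 0.0173 0.0866]
(70, 32, -20) [380.  46.] [215. 208.]
(70, -32, -20) [503.  44.] [ 74. 182.]
(70, 35, -14) [375.  48.] [223. 197.]
(70, -35, -14) [509.  46.] [ 68. 168.]
(-65.5, 32, -20) [386. 291.] [268.  96.]
(-65.5, -32, -20) [505. 289.] [140.  73.]
(-65.5, 35, 0) [380. 304.] [279.  59.]
(-65.5, -35, 0) [512. 301.] [138.  34.]
[[-0.9467  0.322  -0.0002]
 [ 0.322   0.9467 -0.0006]
 [-0.     -0.0006 -1.    ]]
1 turn to grasp [   0.0053   -0.0446 -134.2175] grasp to place [  5.6586 -29.8682 -31.7897]
-1 turn to grasp [ 0.0361  0.0043 45.7825] grasp to place [  5.6586 -29.8682 -31.7897]
base L [ 0.4234 -0.3213  0.044 ]
base R [ 0.4014 -0.2888  0.044 ]
capcentre [ 0.507 -0.255  0.024]
```

Call:
carry_out([
  [0, 0, -90, 34, -41, 2, 1],
  [0, 0, -90, 34, -41, 2, 1],
  [0, 0, -90, 34, -41, 2, 1],
  [0, 0, -90, 34, -41, 2, 1],
  [0, 0, -90, 34, -41, 2, 1],
  [0, 0, -90, 34, -41, 2, 1],
  [0, 0, -90, 34, -41, 2, 1],
  [0, 0, -90, 34, -41, 2, 1],
  [0, 0, -90, 34, -41, 2, 1],
  [0, 0, -90, 34, -41, 2, 1],
  [0, 0, -90, 34, -41, 2, 1],
  [0, 0, -90, 34, -41, 2, 1],
], squeeze=15)

```text
time: 1.5
position: [0.5527, 0.1987, 0.243]
tool_rot: [2.561, 1.813, 0.001]
ft_force: [0.3, 0.1, -0.2]
grip_width: 0.998
grip_force: 0.0
```

Call:
carry_out([
  [0, 0, -44, -9, -47.7, 0, 1],
  [0, 0, -44, -9, -47.7, 0, 1],
  [0, 0, -44, -9, -47.7, 0, 1],
  [0, 0, -44, -9, -47.7, 0, 1],
  [0, 0, -44, -9, -47.7, 0, 1],
  [0, 0, -44, -9, -47.7, 0, 1],
  [0, 0, -44, -9, -47.7, 0, 1],
  [0, 0, -44, -9, -47.7, 0, 1],
  [0, 0, -44, -9, -47.7, 0, 1],
  [0, 0, -44, -9, -47.7, 0, 1],
  [0, 0, -44, -9, -47.7, 0, 1],
  [0, 0, -44, -9, -47.7, 0, 1],
])

```text
time: 2.7
position: [0.4593, -0.2711, 0.2425]
tool_rot: [-3.053, -0.738, -0.0]
ft_force: [-0.2, -0.1, -0.5]
grip_width: 0.996
grip_force: 0.0
```

Run:
```python
from h import *
np.set_printoptions(precision=4,suppress=True)
st=ctrl.get_state();print(st['position'],st['tool_rot'],st['joint_positions'])
W=np.eye(4);W[:3,:3]=R.from_rotvec(st['tool_rot']).as_matrix();W[:3,3]=st['position']
im=grab('wrist');save(im,'w1.png');T=W@np.array(im['T_tool_cam']);print(T)
np.save('Tw.npy',T)
p=np.asarray(im['pixels']).astype(int)
m=(p[...,0]-p[...,2]>45).astype('uint8')
c=max(cv2.findContours(m,0,1)[0],key=cv2.contourArea);r=cv2.boxPoints(cv2.minAreaRect(c));print(r.tolist())
print([onz(im,*q,.044,T).tolist() for q in r])
```

```text
[ 0.4593 -0.2711  0.2425] [-3.0528 -0.7383 -0.0003] [-0.3364  0.0646  0.865   1.7366 -0.0509  1.3637 -0.5582]
[[ 0.4569 -0.8556 -0.2432  0.526 ]
 [-0.8895 -0.4399 -0.1236 -0.2367]
 [-0.0012  0.2728 -0.9621  0.4046]
 [ 0.      0.      0.      1.    ]]
[[444.56854248046875, 253.2560577392578], [623.3231811523438, -10.619808197021484], [737.8374633789062, 66.95439147949219], [559.0828247070312, 330.83026123046875]]
[[0.4383440838717802, -0.4462000129094418, 0.043999999999999984], [0.7416755013598745, -0.4455201045886489, 0.043999999999999984], [0.7387166334224984, -0.5902536721153377, 0.043999999999999984], [0.4145942912165139, -0.6286501290362072, 0.043999999999999984]]
```

View pics/w1.png

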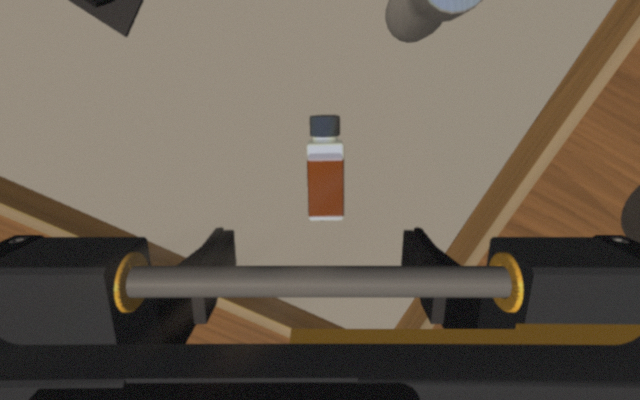

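The wrist view shows the vial aligned with the image. Its shoulder corners are at (307,143) and (343,143), its base corners at (308,219) and (344,219), and the cap top at row 115.

Run:
```python
from h import *
np.set_printoptions(precision=4,suppress=True)
T=np.load('Tw.npy');im=grab('wrist')
q=np.array([onz(im,u,v,.044,T) for u,v in((307,143),(343,143),(308,219.5),(344,219.5))])
print(q,'sh mid',q[:2].mean(0),'base mid',q[2:].mean(0))
d=q[:2].mean(0)-q[2:].mean(0);L=np.linalg.norm(d);print(L,np.degrees(np.arctan2(d[1],d[0])));d/=L
print('origin',q[2:].mean(0)+.058*d,q[:2].mean(0)-.03*d)
p=np.asarray(im['pixels']).astype(int)[100:230,290:360]
m=(p[...,0]-p[...,2]>45).astype('uint8')
r=cv2.minAreaRect(max(cv2.findContours(m,0,1)[0],key=cv2.contourArea));print(r)
print('cap top end',onz(im,324,116,.041,T))
M=R.from_rotvec(ctrl.get_state()['tool_rot']).as_matrix();print('tool x yaw',np.degrees(np.arctan2(M[1,0],M[0,0])))
```

```text
[[ 0.4795 -0.2466  0.044 ]
 [ 0.4969 -0.2806  0.044 ]
 [ 0.4029 -0.2864  0.044 ]
 [ 0.4215 -0.3226  0.044 ]] sh mid [ 0.4882 -0.2636  0.044 ] base mid [ 0.4122 -0.3045  0.044 ]
0.08625827013843726 28.250801005193075
origin [ 0.4633 -0.277   0.044 ] [ 0.4618 -0.2778  0.044 ]
((35.5, 89.0), (54.0, 35.0), 90.0)
cap top end [ 0.5124 -0.2499  0.041 ]
tool x yaw 27.408760116645627
```

Call:
carry_out([
  [0, 0, 0, 0, 0, -5, 1],
  [0, 0, 0, 0, 0, -9, 1],
  [0, 0, 0, 0, 0, -12, 1],
  [0, 0, 0, 0, 0, -15, 1],
  [0, 0, 0, 0, 0, -17, 1],
  [0, 0, 0, 0, 0, -17, 1],
  [0, 0, 0, 0, 0, -17, 1],
  [0, 0, 0, 0, 0, -17, 1],
])

```text
time: 3.6
position: [0.4607, -0.2713, 0.074]
tool_rot: [3.052, 0.741, 0.003]
ft_force: [0.5, 0.7, -0.8]
grip_width: 1.001
grip_force: 0.0
```

Call:
carry_out([
  [0, 0, 0, 0.2, -0.6, -2, 1],
  [0, 0, 0, 0.2, -0.6, -3.5, 1],
  [0, 0, 0, 0.2, -0.6, -4.5, 1],
  [0, 0, 0, 0.2, -0.6, -5.5, 1],
  [0, 0, 0, 0.2, -0.6, -6, 1],
  [0, 0, 0, 0.2, -0.6, -6, 1],
  [0, 0, 0, 0.2, -0.6, -6, 1],
])

```text
time: 4.3
position: [0.4615, -0.2778, 0.0128]
tool_rot: [3.053, 0.739, 0.0]
ft_force: [0.2, -0.0, 1.6]
grip_width: 0.997
grip_force: 0.0
```

Call:
carry_out([
  [0, 0, 0, 0, 0, 0.2, 0.7],
  [0, 0, 0, 0, 0, 0.2, 0.55],
  [0, 0, 0, 0, 0, 0.2, 0.4],
  [0, 0, 0, 0, 0, 0.2, 0.35],
  [0, 0, 0, 0, 0, 0.2, 0.35],
  [0, 0, 0, 0, 0, 0.2, 0.35],
  [0, 0, 0, 0, 0, 0.2, 0.35],
  [0, 0, 0, 0, 0, 0.2, 0.35],
], squeeze=20)

```text
time: 5.1
position: [0.4613, -0.2776, 0.0146]
tool_rot: [3.053, 0.739, -0.0]
ft_force: [0.1, -0.6, -0.4]
grip_width: 0.458
grip_force: 19.9
```

Call:
carry_out([
  [0, 0, 0, 0, 0, 0.5, 0.3],
  [0, 0, 0, 0, 0, 1.5, 0.3],
  [0, 0, 0, 0, 0, 3.5, 0.3],
  [0, 0, 0, 0, 0, 6, 0.3],
  [0, 0, 0, 0, 0, 9, 0.3],
  [0, 0, 0, 0, 0, 12, 0.3],
  [0, 0, 0, 0, 0, 15, 0.3],
  [0, 0, 0, 0, 0, 18, 0.3],
  [0, 0, 0, 0, 0, 20, 0.3],
  [0, 0, 0, 0, 0, 20, 0.3],
  [0, 0, 0, 0, 0, 20, 0.3],
])

```text
time: 6.2
position: [0.4611, -0.2775, 0.2146]
tool_rot: [-3.053, -0.739, -0.001]
ft_force: [-0.0, -0.4, -1.5]
grip_width: 0.461
grip_force: 19.9
```

Run:
```python
from h import *
np.set_printoptions(precision=4,suppress=True)
st=ctrl.get_state();print(st['position'],st['grip_force'])
def tool(yaw,pitch):
    v=(R.from_euler('z',yaw,degrees=True)*R.from_euler('y',-pitch,degrees=True)).as_matrix();z=-v[:,2];x=v[:,0];return R.from_matrix(np.c_[x,np.cross(z,x),z]),v
A=R.from_rotvec(st['tool_rot']);B,v=tool(-5.5,30)
print('turn',np.degrees((B*A.inv()).as_rotvec()))
seat=np.array([.5672,.0173,.0866])
# TCP relative to vial origin in tool axes, at grasp
off=A.as_matrix()[:,2]*0+np.array([.4613,-.2776,.0146])-[.4625,-.2775,.024]
o=B.apply(A.inv().apply(off));print('off',o)
for h in(.10,.03,0):
    g=seat+o+v[:,2]*h;print(h,'tcp',g,'shift cm',100*(g-st['position']))
im=grab('wrist');W=np.eye(4);W[:3,:3]=A.as_matrix();W[:3,3]=st['position'];T=W@np.array(im['T_tool_cam'])
p=np.asarray(im['pixels']).astype(int)[60:330,220:420]
m=(p[...,0]-p[...,2]>45).astype('uint8')
r=cv2.minAreaRect(max(cv2.findContours(m,0,1)[0],key=cv2.contourArea));print(r)
save(im,'w2.png')
```

```text
[ 0.4611 -0.2775  0.2146] 19.90163080394268
turn [  5.7156 -29.823  -31.9559]
off [ 0.0038  0.0001 -0.0087]
0.1 tcp [0.5212 0.0222 0.1645] shift cm [ 6.0087 29.9728 -5.0084]
0.03 tcp [0.556  0.0188 0.1039] shift cm [  9.4926  29.6373 -11.0706]
0 tcp [0.571  0.0174 0.0779] shift cm [ 10.9857  29.4935 -13.6686]
((99.5, 253.0), (32.0, 199.0), 90.0)
```

Call:
carry_out([
  [0.5, -2.5, -2.7, 0.5, 2, 0, 0.3],
  [1, -5, -5.3, 1, 4.5, 0, 0.3],
  [1.5, -7.5, -8, 1.5, 7, 0, 0.3],
  [1.9, -10, -10.7, 2, 10, 0, 0.3],
  [2.4, -12.5, -13.3, 2.5, 13, 0, 0.3],
  [2.9, -15, -16, 3, 16, 0, 0.3],
  [3.4, -17.5, -18.7, 3.5, 19, 0, 0.3],
  [3.8, -20, -21.3, 4, 22, 0, 0.3],
  [4.3, -22.5, -24, 4.5, 25, 0, 0.3],
  [4.8, -25, -26.7, 5, 27.5, 0, 0.3],
  [5.3, -27.5, -29.3, 5.5, 29.3, 0, 0.3],
  [5.7, -29.8, -32, 6, 30, 0, 0.3],
])

```text
time: 7.45
position: [0.5251, 0.0227, 0.2101]
tool_rot: [3.006, -0.15, 0.794]
ft_force: [0.9, -0.3, -1.9]
grip_width: 0.456
grip_force: 19.9
```

Call:
carry_out([
  [0, 0, 0, 0, 0, 0, 0.3],
  [0, 0, 0, 0, 0, 0, 0.3],
  [0, 0, 0, 0, 0, 0, 0.3],
])

```text
time: 7.75
position: [0.5262, 0.0224, 0.2121]
tool_rot: [3.009, -0.146, 0.795]
ft_force: [-0.4, 0.2, -1.2]
grip_width: 0.456
grip_force: 19.9
```

```bash
cat > chk.py <<'E'
from h import *
np.set_printoptions(precision=4,suppress=True)
st=ctrl.get_state();A=R.from_rotvec(st['tool_rot'])
v=(R.from_euler('z',-5.5,degrees=True)*R.from_euler('y',-30,degrees=True)).as_matrix()
B=R.from_matrix(np.c_[v[:,0],-v[:,1],-v[:,2]])
print(st['time'],st['position'],'turn err',np.degrees((B*A.inv()).as_rotvec()),'grip',st['grip_force'],st['grip_width'],'ft',st['ft_force'],'q',st['joint_positions'])
# vial origin in seat frame
seat=np.array([.5672,.0173,.0866])
off=np.array([.0038,.0001,-.0087])
d=v.T@(st['position']-off-seat);print('vial in seat frame mm',1000*d)
for h in(.03,.01,0.004,0):print(h,'shift cm',100*(seat+off+v[:,2]*h-st['position']))
E
python3 chk.py
python3 - <<'E'
from h import *
t=grab('top');s=grab('scene')
g=lambda x:np.clip(255*(x/255.)**0.45,0,255).astype('uint8')
a=cv2.resize(g(np.asarray(t['pixels'])[130:230,230:350,::-1]),None,fx=4,fy=4,interpolation=2)
b=cv2.resize(g(np.asarray(s['pixels'])[150:270,270:350,::-1]),None,fx=4,fy=4,interpolation=2)
o=np.zeros((480,800,3),'uint8');o[:400,:480]=a;o[:,480:800]=b;cv2.imwrite('pics/hov.png',o)
E
```

```text
7.75 [0.5262 0.0224 0.2121] turn err [ 0.0157 -0.385   0.076 ] grip 19.90161673631519 0.45587228369523497 ft [-0.3669  0.2073 -1.1597] q [-0.0082 -0.3001 -0.1542  2.1938  0.1251  0.7478 -1.9053]
vial in seat frame mm [ 28.0822   0.6916 138.7902]
0.03 shift cm [  2.987   -0.3571 -10.8256]
0.01 shift cm [  3.9824  -0.4529 -12.5577]
0.004 shift cm [  4.2811  -0.4817 -13.0773]
0 shift cm [  4.4801  -0.5009 -13.4237]
```

View pics/hov.png

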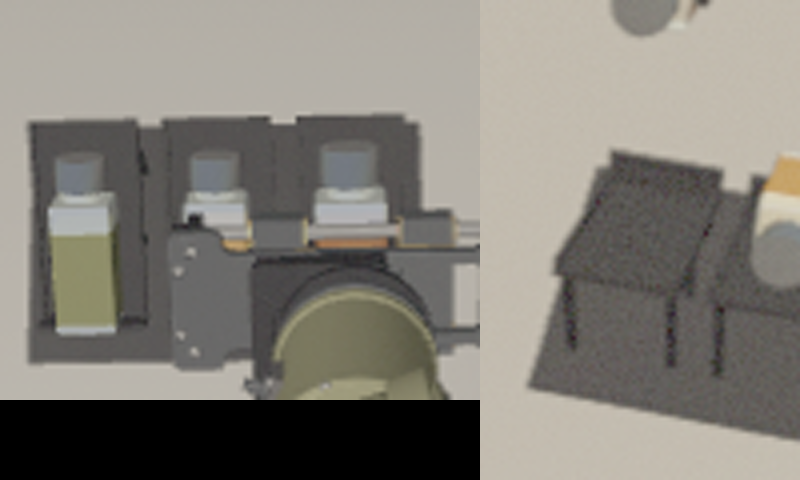

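The vial is held with its cap uphill, above the empty cradle: its cap is at (350,165) in the crop, in line with the right-hand channel. I'll lower it to 30 mm above the seat.

Call:
carry_out([
  [0, 0, 0, 0.6, 0, -1, 0.3],
  [0, 0, 0, 1.2, -0.1, -2.5, 0.3],
  [0, 0, 0, 1.7, -0.2, -4.5, 0.3],
  [0, 0, 0, 2.2, -0.3, -6.5, 0.3],
  [0, 0, 0, 2.6, -0.3, -8.5, 0.3],
  [0, -0.4, 0, 2.9, -0.4, -10, 0.3],
  [0, -0.4, 0, 3.0, -0.4, -10.8, 0.3],
  [0, -0.4, 0, 3.0, -0.4, -10.8, 0.3],
  [0, -0.4, 0, 3.0, -0.4, -10.8, 0.3],
])

```text
time: 8.75
position: [0.557, 0.0192, 0.1051]
tool_rot: [3.006, -0.146, 0.81]
ft_force: [0.3, 0.6, -1.2]
grip_width: 0.454
grip_force: 19.9
```

```bash
python3 chk.py
python3 - <<'E'
from h import *
t=grab('top');s=grab('scene')
g=lambda x:np.clip(255*(x/255.)**0.45,0,255).astype('uint8')
a=cv2.resize(g(np.asarray(t['pixels'])[140:230,230:340,::-1]),None,fx=4,fy=4,interpolation=2)
b=cv2.resize(g(np.asarray(s['pixels'])[170:270,270:360,::-1]),None,fx=4,fy=4,interpolation=2)
o=np.zeros((400,800,3),'uint8');o[:360,:440]=a;o[:,440:800]=b;cv2.imwrite('pics/hov2.png',o)
# predicted cap end centre and shoulder in crop coordinates
st=ctrl.get_state();v=(R.from_euler('z',-5.5,degrees=True)*R.from_euler('y',-30,degrees=True)).as_matrix()
c=st['position']-[.0038,.0001,-.0087]
for l in((58,0,0),(58,0,17),(30,20,20),(30,-20,20)):
    w=c+v@(np.array(l)/1000);print(l,(proj(t,w)[0]+.4-[230,140])*4,(proj(s,w)[0]+.4-[270,170])*4+[440,0])
E
```

```text
8.75 [0.557  0.0192 0.1051] turn err [0.0303 0.1533 0.0583] grip 19.901483673602343 0.4542240870863852 ft [ 0.2888  0.6432 -1.2036] q [ 0.0289 -0.0995 -0.1907  2.2724  0.2506  0.4689 -2.0286]
vial in seat frame mm [ 1.4033  0.4214 30.645 ]
0.03 shift cm [-0.0929 -0.0334 -0.126 ]
0.01 shift cm [ 0.9025 -0.1292 -1.8581]
0.004 shift cm [ 1.2011 -0.158  -2.3777]
0 shift cm [ 1.4002 -0.1772 -2.7241]
(58, 0, 0) [353.52591683 108.44708876] [589.33348591 104.26605342]
(58, 0, 17) [353.77151729 114.82983835] [592.50176725  75.45596687]
(30, 20, 20) [322.23656449 160.55559346] [638.79371569  59.12029195]
(30, -20, 20) [386.80744954 159.41913719] [568.45351766  46.95744071]
```

View pics/hov2.png

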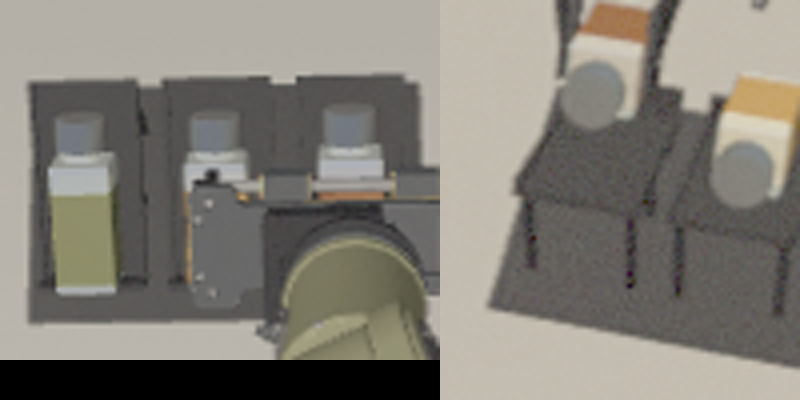

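Call:
carry_out([
  [0, 0, 0, 0.3, 0, -0.4, 0.3],
  [0, 0, 0, 0.5, -0.1, -0.8, 0.3],
  [0, 0, 0, 0.7, -0.1, -1.2, 0.3],
  [0, 0, 0, 0.9, -0.1, -1.6, 0.3],
  [0, 0.2, 0, 1.0, -0.1, -1.9, 0.3],
  [0, 0.2, 0, 1.1, -0.1, -2.1, 0.3],
  [0, 0.2, 0, 1.1, -0.1, -2.1, 0.3],
  [0, 0.2, 0, 1.1, -0.1, -2.1, 0.3],
])

```text
time: 9.65
position: [0.5676, 0.018, 0.0837]
tool_rot: [3.007, -0.146, 0.803]
ft_force: [0.4, 0.1, -1.4]
grip_width: 0.456
grip_force: 19.9
```

```bash
python3 chk.py
```

```text
9.65 [0.5676 0.018  0.0837] turn err [ 0.0378 -0.0798  0.074 ] grip 19.90175091661513 0.4558154480062639 ft [ 0.3848  0.0727 -1.3795] q [ 0.0365 -0.0381 -0.1954  2.2664  0.299   0.4218 -2.0713]
vial in seat frame mm [-0.102   0.2986  6.764 ]
0.03 shift cm [-1.1505  0.0808  2.0174]
0.01 shift cm [-0.1551 -0.0151  0.2853]
0.004 shift cm [ 0.1435 -0.0438 -0.2343]
0 shift cm [ 0.3426 -0.063  -0.5807]
```

Call:
carry_out([
  [0, 0, 0, 0.05, 0, -0.09, 0.3],
  [0, 0, 0, 0.1, 0, -0.17, 0.3],
  [0, 0, 0, 0.15, 0, -0.26, 0.3],
  [0, 0, 0, 0.2, 0, -0.35, 0.3],
  [0, 0, 0, 0.2, 0, -0.35, 0.3],
])

```text
time: 10.15
position: [0.5695, 0.018, 0.0801]
tool_rot: [3.007, -0.146, 0.803]
ft_force: [0.0, -0.2, -0.3]
grip_width: 0.455
grip_force: 19.9
```

Call:
carry_out([
  [0, 0, 0, 0.05, 0, -0.09, 0.3],
  [0, 0, 0, 0.05, 0, -0.09, 0.3],
])

```text
time: 10.35
position: [0.5701, 0.018, 0.0793]
tool_rot: [3.007, -0.146, 0.803]
ft_force: [-0.1, -0.3, -1.0]
grip_width: 0.459
grip_force: 19.9
```

Call:
carry_out([
  [0, 0, 0, 0.05, 0, -0.09, 0.3],
  [0, 0, 0, 0.05, 0, -0.09, 0.3],
])

```text
time: 10.55
position: [0.5705, 0.018, 0.0783]
tool_rot: [3.007, -0.146, 0.803]
ft_force: [-0.6, 0.7, -1.4]
grip_width: 0.458
grip_force: 19.9
```

No contact yet, so I'll continue in 1 mm steps.

Call:
carry_out([
  [0, 0, 0, 0.05, 0, -0.09, 0.3],
  [0, 0, 0, 0.05, 0, -0.09, 0.3],
])

```text
time: 10.75
position: [0.571, 0.018, 0.0774]
tool_rot: [3.007, -0.146, 0.803]
ft_force: [-0.2, -0.2, -0.2]
grip_width: 0.46
grip_force: 19.9
```

Call:
carry_out([
  [0, 0, 0, 0.05, 0, -0.09, 0.3],
  [0, 0, 0, 0.05, 0, -0.09, 0.3],
])

```text
time: 10.95
position: [0.5715, 0.018, 0.0765]
tool_rot: [3.007, -0.146, 0.803]
ft_force: [-0.0, 1.0, -1.6]
grip_width: 0.457
grip_force: 19.9
```

Call:
carry_out([
  [0, 0, 0, 0.05, 0, -0.09, 0.3],
  [0, 0, 0, 0.05, 0, -0.09, 0.3],
])

```text
time: 11.15
position: [0.572, 0.018, 0.0756]
tool_rot: [3.007, -0.146, 0.803]
ft_force: [0.2, -0.6, -1.3]
grip_width: 0.46
grip_force: 19.9
```

Call:
carry_out([
  [0, 0, 0, 0.03, 0, -0.05, 0.3],
  [0, 0, 0, 0.03, 0, -0.05, 0.3],
])

```text
time: 11.35
position: [0.5724, 0.018, 0.0752]
tool_rot: [3.007, -0.146, 0.803]
ft_force: [0.2, -0.4, -1.3]
grip_width: 0.459
grip_force: 19.9
```

Call:
carry_out([
  [0, 0, 0, 0.03, 0, -0.06, 0.3],
  [0, 0, 0, 0.03, 0, -0.06, 0.3],
])

```text
time: 11.55
position: [0.5726, 0.018, 0.0746]
tool_rot: [3.007, -0.146, 0.803]
ft_force: [-0.3, 0.6, -2.1]
grip_width: 0.455
grip_force: 19.9
```

Call:
carry_out([
  [0, 0, 0, 0.03, 0, -0.06, 0.3],
  [0, 0, 0, 0.03, 0, -0.06, 0.3],
])

```text
time: 11.75
position: [0.5729, 0.018, 0.074]
tool_rot: [3.007, -0.146, 0.803]
ft_force: [-0.6, 0.4, -2.0]
grip_width: 0.458
grip_force: 19.9
```

Call:
carry_out([
  [0, 0, 0, 0.03, 0, -0.06, 0.3],
  [0, 0, 0, 0.03, 0, -0.06, 0.3],
])

```text
time: 11.95
position: [0.5732, 0.018, 0.0734]
tool_rot: [3.007, -0.146, 0.803]
ft_force: [-0.7, 0.5, -1.6]
grip_width: 0.461
grip_force: 19.9
```

Call:
carry_out([
  [0, 0, 0, 0.03, 0, -0.06, 0.3],
  [0, 0, 0, 0.03, 0, -0.06, 0.3],
])

```text
time: 12.15
position: [0.5734, 0.018, 0.0733]
tool_rot: [3.006, -0.146, 0.803]
ft_force: [-7.4, -1.1, 5.8]
grip_width: 0.46
grip_force: 19.9
```

Call:
carry_out([
  [0, 0, 0, 0.03, 0, -0.06, 0.3],
  [0, 0, 0, 0.03, 0, -0.06, 0.3],
])

```text
time: 12.35
position: [0.5734, 0.018, 0.0732]
tool_rot: [3.006, -0.145, 0.803]
ft_force: [-13.4, 0.5, 13.4]
grip_width: 0.454
grip_force: 19.9
```

```bash
python3 chk.py
python3 - <<'E'
from h import *
t=grab('top');s=grab('scene')
g=lambda x:np.clip(255*(x/255.)**0.45,0,255).astype('uint8')
a=cv2.resize(g(np.asarray(t['pixels'])[155:205,270:340,::-1]),None,fx=5,fy=5,interpolation=2)
b=cv2.resize(g(np.asarray(s['pixels'])[180:260,275:365,::-1]),None,fx=5,fy=5,interpolation=2)
o=np.zeros((400,800,3),'uint8');o[:250,:350]=a;o[:,350:800]=b;cv2.imwrite('pics/low.png',o)
E
```

```text
12.35 [0.5734 0.018  0.0732] turn err [ 0.1052 -0.095   0.0712] grip 19.942470949608833 0.45384443898727067 ft [-13.3552   0.4547  13.3983] q [ 0.0372 -0.0066 -0.1968  2.2624  0.3342  0.3983 -2.1041]
vial in seat frame mm [-0.3467  0.8154 -5.272 ]
0.03 shift cm [-1.7334  0.085   3.072 ]
0.01 shift cm [-0.738  -0.0109  1.3399]
0.004 shift cm [-0.4394 -0.0396  0.8203]
0 shift cm [-0.2403 -0.0588  0.4739]
```

View pics/low.png

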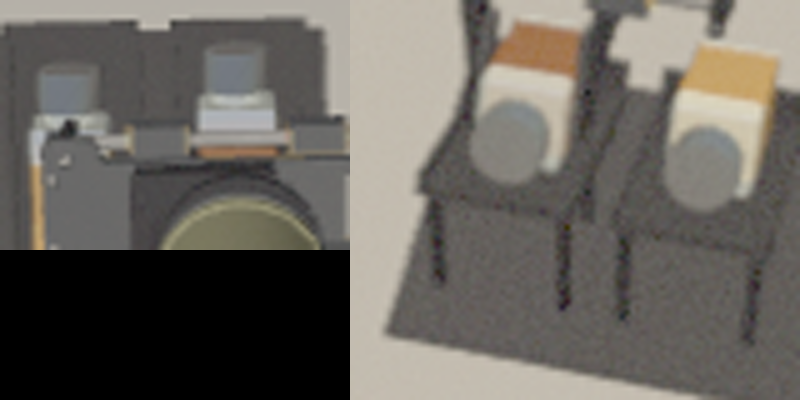

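Contact came at about 19 N, square to the floor. The low view shows the vial in the channel, with its cap at (510,140) in line with its neighbour. I'll ease the pressure, then open partway.

Call:
carry_out([
  [0, 0, 0, -0.03, 0, 0.06, 0.3],
  [0, 0, 0, -0.03, 0, 0.06, 0.3],
  [0, 0, 0, -0.03, 0, 0.06, 0.46],
  [0, 0, 0, -0.03, 0, 0.06, 0.48],
  [0, 0, 0, -0.03, 0, 0.06, 0.52],
  [0, 0, 0, -0.03, 0, 0.06, 0.6],
  [0, 0, 0, -0.03, 0, 0.06, 0.65],
  [0, 0, 0, -0.03, 0, 0.06, 0.65],
  [0, 0, 0, -0.03, 0, 0.06, 0.65],
])

```text
time: 13.35
position: [0.5736, 0.018, 0.0728]
tool_rot: [3.007, -0.146, 0.804]
ft_force: [0.2, -0.3, 1.1]
grip_width: 0.643
grip_force: 0.0
```

Call:
carry_out([
  [0, 0, 0, -0.25, 0, 0.43, 0.65],
  [0, 0, 0, -0.75, 0.1, 1.3, 0.65],
  [0, 0, 0, -1.5, 0.1, 2.6, 0.65],
  [0, 0, 0, -2.25, 0.2, 3.9, 0.65],
  [0, 0, 0, -3, 0.3, 5.2, 0.65],
  [0, 0, 0, -3.5, 0.3, 6.1, 0.65],
  [0, 0, 0, -4, 0.4, 7, 0.65],
  [0, 0, 0, -4, 0.4, 9, 0.65],
  [0, 0, 0, -4, 0.4, 9, 0.65],
])

```text
time: 14.25
position: [0.5353, 0.0225, 0.1664]
tool_rot: [3.005, -0.146, 0.813]
ft_force: [0.2, 0.0, 0.5]
grip_width: 0.65
grip_force: 0.0
```

Run:
```python
from h import *
print(ctrl.get_state()['position'],ctrl.get_state()['ft_force'])
t=grab('top');s=grab('scene')
g=lambda x:np.clip(255*(x/255.)**0.45,0,255).astype('uint8')
a=cv2.resize(g(np.asarray(t['pixels'])[155:225,230:340,::-1]),None,fx=3.5,fy=3.5,interpolation=2)
b=cv2.resize(g(np.asarray(s['pixels'])[180:270,275:355,::-1]),None,fx=5,fy=5,interpolation=2)
o=np.zeros((450,800,3),'uint8');o[:a.shape[0],:a.shape[1]]=a;o[:,400:]=b;cv2.imwrite('pics/end.png',o)
```

```text
[0.53534218 0.02249838 0.16636426] [0.16520107 0.00879713 0.51524894]
```

View pics/end.png

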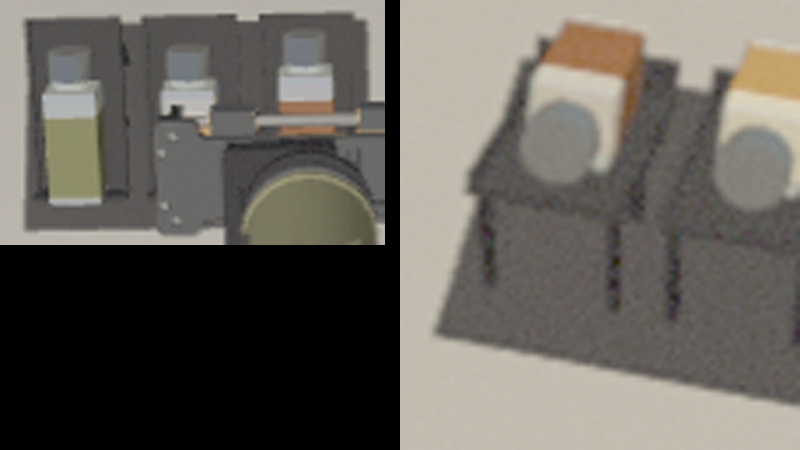

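The vial lies in the channel with its cap uphill. Its cap end, at (304,33) in the crop, is about 8 mm further upslope than its neighbours' and within tolerance. The gripper is clear, so I'm handing the job in.

```bash
python3 -c "
from bench import ctrl;print(ctrl.close_job())"
```

```text
the job is handed in; nothing more can be done
None
```

The vial is released in the empty cradle, base down and cap uphill, and the job is handed in at about 14 s; no verdict came back, but the last images show it within tolerance.

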